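Set the hot-press dwell selector by clicks and start the press

TASK

The end cap is already loaded in the hot-press. Turn the dwell selector on the sloped controller anticlockwise all the way back to its end stop, then clockwise exactly five clicks from the stop and let go of it; only then press the red start button on the press fully down and release it. Leave the loaded cap and all the loose parts on the bench undisturbed.

Things in the scene. Friction and masses are not known exactly. Their poses are not given: they have to be found in the camera images.
- controller: grey wedge-shaped housing fixed to the bench, 180 x 180 mm; origin at the centre of its underside. Its face slopes from 50 mm high on its -x side (robot's side) to 106 mm on its +x side: the normal leans 0.30 rad towards its -x. The selector is mid-face on an aluminium dial plate (diameter 100 mm) with 9 ticks 30 degrees apart; the red tick marks the anticlockwise end stop
- selector_grip (a point): grip point of the black selector knob, on its axis, 31 mm off the face. z: turning axis, out of the face; x: along the grip bar to its end with the white line (turns with the knob). Bar 46 mm long (x), 13 mm thick (y), its top 7 mm above this point and its foot 23 mm below it, on a skirt of diameter 52 mm. TCP may come to this point, fingers along -z, closing along y
- selector (a joint): selector angle in rad, growing clockwise looking at the face (negative about the point's z): 0 at the anticlockwise end stop, 4.19 at the clockwise stop. Sprung detents every 0.524 rad (30 degrees), clicks 0 to 8; about 0.06 to 0.1 N m to leave one. Let go between two, it drops into the nearer one
- press: hot-press jig fixed to the bench: white base 240 (x) x 190 mm (y), 50 mm high, origin at the centre of its underside. Bed (diameter 96 mm, top at 60 mm, holds the loaded cap) centred at x = +40 mm, columns at y = +/-78 mm, blue crosshead over x = 5 to 75 mm, 285 mm high in all. Start button on the base at x = -85 mm, clear above
- start_top (a point): centre of the top of the round red start button (diameter 28 mm), which is pressed straight down
- start (a joint): travel of the red button in m: 0 released, 0.006 fully down; it is sprung and takes 5 N to go fully down
- collar: steel collar, outer diameter 52 mm, 14 mm high, lying on the press bed; origin at the centre of its underside. Leave alone
- disc_a: clear acrylic end disc, diameter 50 mm, 5 mm thick, lying on the collar; origin at the centre of its underside. Leave alone
- disc_b: clear acrylic end disc, diameter 50 mm, 5 mm thick, lying on the bench; origin at the centre of its underside. Leave alone
- brass_tube: polished brass tube standing on the bench, diameter 52 mm, 150 mm high; origin at the centre of its underside. Leave alone
- teardrop: blue glass teardrop standing point up on the bench, diameter 34 mm, 46 mm high; origin at the centre of its underside. Leave alone
- bead_jar: small amber glass jar with an aluminium cap, diameter 44 mm, 50 mm high, on the bench; origin at the centre of its underside. Leave alone
- brush: dust brush lying on the bench, handle towards its -x; origin at its underside. Leave alone

How it is judged:
On the way, in this order (a step that is already met when the one before it is completed fails the run):
1. the selector is turned back to its anticlockwise end stop (value of joint selector below 0.12 rad), for 0.2 s.
2. the selector rests on the fifth click, let go (value of joint selector between 2.47 and 2.77 rad and contact force between the fingers and controller below 0.2 N), for 0.3 s.
3. the red button is pressed fully down (value of joint start above 0.005 m), for 0.05 s.
At the end, for the whole second after the job is handed in: The selector rests on the fifth click (2.62 rad, within 0.15), the button is released (up to within 1.5 mm), and every loose part is at rest within 15 mm of where it began (value of joint selector between 2.47 and 2.77 rad and velocity of joint selector between -0.05 and 0.05 rad/s and value of joint start below 0.0015 m and distance of each of collar, disc_a, disc_b, brass_tube, teardrop, bead_jar, brush from where it was at the start of the episode below 0.015 m and linear speed of each of collar, disc_a, disc_b, brass_tube, teardrop, bead_jar, brush below 0.02 m/s); the robot touches nothing.
It fails at once if the start button is pressed (beyond 4 mm) while the selector is not on the fifth click (value of joint start above 0.004 m and not (value of joint selector between 2.47 and 2.77 rad)).
It fails at once if a loose part is moved by more than 30 mm (distance of any of collar, disc_a, disc_b, brass_tube, teardrop, bead_jar, brush from where it was at the start of the episode above 0.03 m).
It also fails if it takes over 72 s, if anything falls off the work surface, if the arm or the gripper's body presses on something with over 40 N, if the wrist force passes 120 N, or if a joint passes its speed limit or range.

ROBOT

A 7-joint arm with a two-finger parallel gripper is mounted at the origin on the work surface. World frame = base frame: x ahead of the robot, y to its left, z up, the work surface at z = 0. Lengths are in m, angles in rad, forces in N, time in s.
With the tool pointing down it reaches from about 0.4 to 0.75 m from the base axis. Payload 19.5 kg.
Tool frame: the origin (TCP) lies between the finger pads, 19 mm behind the fingertips; this is the grasp point; z points along the fingers, y is the line along which they close (so a half turn about z gives the same grasp; the last joint's range is limited). The gripper opens to 85 mm and grips with 20 to 120 N. Pads are 22 mm wide; open, the fingers measure 114 mm over their backs; the gripper's body (76 mm by 85 mm) begins 54 mm behind the grasp point. The pads swing forward as they close: fully open they stand 13 mm farther back than shut.
Start: joints at [1.069, 0.707, -0.028, 1.485, 0.022, 0.951, -0.075], TCP at [0.255, -0.515, 0.25] pointing down, gripper open.
Joint ranges: [-2.71, 2.71], [-0.32, 2.16], [-1.57, 1.52], [0, 2.45], [-1.46, 4.6], [0, 2.02], [-2.83, 2.83]. Speed limits (rad/s): [1.89, 1.89, 2.57, 2.57, 3.01, 3.01, 3.01].

INTERFACE

Orientations are given as [roll, pitch, yaw] about the fixed x, y, z axes, in that order (R = Rz(yaw) Ry(pitch) Rx(roll)).
In Python, from cell import robot gives the robot as it stands.
- The arm moves only by the shell command python3 -m jog 'ROWS' [OPENING]. ROWS is JSON, a list of rows, each an object of numbers: "x", "y", "z": the shift along the world's x, y, z in cm; "twist": the turn about the world's z in degrees. In form: [{"x": .., "y": .., "z": .., "twist": ..}, ...]. A call has 1 to 12 rows; each row shifts and turns the commanded pose from where the row before left it; what a row does not reach is not made up. A row lasts 1/12 s, in which the tool goes at most 41.7 mm and 7.16 degrees, less where a joint would pass 70% of its speed; a pose out of reach is approached as far as the arm can. A call is refused whole if a number of a shift passes 4.17 or a number of a turn 7.16, either way. A call with a gripper value outside its range is refused whole. OPENING is the finger opening in cm, from 0 to 8.54, set as the call begins (- or left out, the last holds). The fingers move at their own pace and stop on an object; the grip force is fixed at half the most. Time passes only in rows, so rows that do not move let the fingers close. It gives the time, the measured TCP pose, the force, the opening and the grip force at its end, in the units of the state.
- robot.observe(): the state, without advancing time (a new reading comes with each control period).
- robot.camera(name): name is "scene" or "top" or "wrist"; returns a dict with "img" (420x560x3 uint8, red, green, blue), "fx", "fy", "cx", "cy" (pixels), "dist_coeffs" ([k1, k2, p1, p2, k3] as OpenCV has them; the pictures are not rectified), "rvec" (rotation vector, rad) and "tvec" (3), from world to camera coordinates, as OpenCV has them. Camera axes: x right, y down, z forward; pixel columns grow to the right and rows downward; lengths in m; the calibration is good to about 2 mm. A picture is of the moment at which its call begins. There is no depth.
- robot.finish_job(): hands the job in; it is judged then, once.
The state is a dict: "t": time; "q": joint angles; "joint_velocities": joint speeds; "tau": joint torques, N m; "tcp_pos": TCP position; "eef_rot": TCP orientation; "ft_force": force on the tool from outside, world axes, zero at the start; "torque": the same for the moment, N m; "finger_gap": finger opening in m; "grip_force": force on a finger pad.
Only numpy, scipy, OpenCV 4.12 (cv2) and the standard library are available. Lean on these libraries where they do the work, as an engineer would, in place of code of your own. Each camera call takes 0.05 s, during which the arm holds its last target. There are 200 camera calls.

## Working session

There is one attempt and no reset: what is moved stays moved. The work goes in short steps, Python scripts to look and compute and a shell command to move; the robot and the scene stay as the last step left them, time stands still between calls to the robot, and variables do not carry over. Pictures are saved under pics/ and viewed, at most 10 in all, crops included, and the job is handed in when it is done.

```bash
mkdir -p pics; ls; cat > h.py <<'E'
import numpy as np, cv2
from cell import robot
def snap(n,f):
    c=robot.camera(n); cv2.imwrite(f'pics/{f}.png',c['img'][:,:,::-1]); 
    import pickle; pickle.dump(c,open(f'pics/{f}.pkl','wb')); return c
def load(f):
    import pickle; return pickle.load(open(f'pics/{f}.pkl','rb'))
def ray(c,uv):
    K=np.array([[c['fx'],0,c['cx']],[0,c['fy'],c['cy']],[0,0,1]])
    p=cv2.undistortPoints(np.array(uv,float).reshape(-1,1,2),K,np.array(c['dist_coeffs']))[:,0]
    R=cv2.Rodrigues(np.array(c['rvec'],float))[0]; t=np.array(c['tvec'],float)
    return -R.T@t, np.c_[p,np.ones(len(p))]@R
def plane(c,uv,n=(0,0,1),d=0.):
    o,D=ray(c,uv); n=np.array(n,float); return o+D*((d-o@n)/(D@n))[:,None]
def proj(c,P):
    K=np.array([[c['fx'],0,c['cx']],[0,c['fy'],c['cy']],[0,0,1]])
    return cv2.projectPoints(np.array(P,float).reshape(-1,3),np.array(c['rvec'],float),np.array(c['tvec'],float),K,np.array(c['dist_coeffs']))[0][:,0]
E
python3 - <<'E'
from h import *
a=snap('scene','s0');b=snap('top','t0')
s=robot.observe();print(s['tcp_pos'],s['eef_rot'],s['finger_gap'],s['t'])
E
```

```text
pics
[ 0.2550496  -0.51509644  0.24957083] [-3.14057169e+00  8.17713837e-05  4.59780265e-01] 0.08522894716488848 0.1
```

View pics/t0.png

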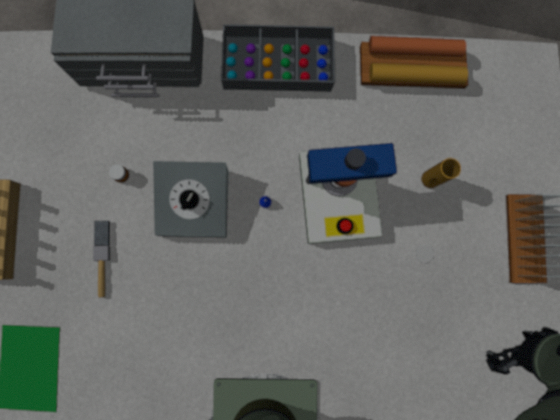

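View pics/s0.png

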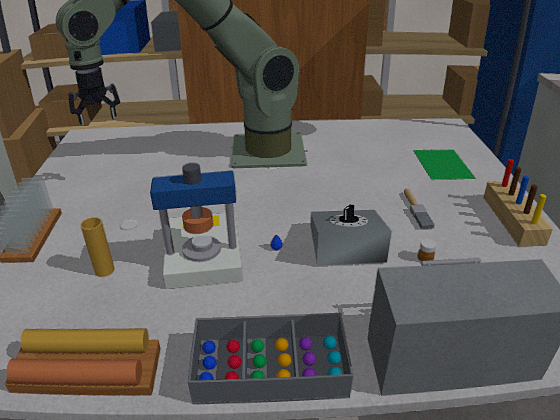

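The top view shows the controller dial at about (189,199), the start button at (345,226) and the blue teardrop between them at (265,201). The scene view shows the cap on the press bed at (200,240). Next I'll measure the controller, knob and button.

```bash
python3 - <<'E'
from h import *
a=load('s0');b=load('t0')
def big(m):
    k,l,s,c=cv2.connectedComponentsWithStats(m.astype(np.uint8)); i=1+np.argmax(s[1:,4]); return c[i],s[i],l==i
im=b['img'].astype(int);r,g,bl=im[...,0],im[...,1],im[...,2]
red=(r>130)&(g<70)&(bl<70); roi=np.zeros_like(red);roi[205:250,320:370]=1
c,s,_=big(red&roi);print('button',c,s,plane(b,[c],d=.062)[0])
yel=(r>150)&(g>130)&(bl<80)&(roi>0);print('yellow',cv2.minAreaRect(np.argwhere(yel)[:,::-1].astype(np.float32)))
# dial plate bright
roi=np.zeros_like(red);roi[150:245,145:240]=1
c,s,_=big((im.min(-1)>140)&(roi>0));print('dial',c,s,plane(b,[c],d=.078)[0])
roi2=np.zeros_like(red);roi2[180:220,168:212]=1
c,s,_=big((im.max(-1)<50)&(roi2>0));print('knob',c,s,plane(b,[c],d=.105)[0])
print('redtick',np.argwhere((r>g+50)&(r>bl+50)&(roi2>0))[:,::-1].mean(0))
m=(im.max(-1)>60)&(im.max(-1)<125)&(roi>0)
# button in scene
o,D=ray(b,[[0,0]]);print('cam',o)
crop=cv2.resize(b['img'][155:245,145:235],(560,560),interpolation=cv2.INTER_CUBIC)
crop2=cv2.resize(a['img'][190:270,300:400],(700,560),interpolation=cv2.INTER_CUBIC)[:, 100:340]
cv2.imwrite('pics/c0.png',np.hstack([crop,crop2])[:,:,::-1])
E
```

```text
button [343.78571429 225.28571429] [342 223   5   5  14] [ 0.52551565 -0.19097117  0.062     ]
yellow ((0.0, 0.0), (0.0, 0.0), 0.0)Traceback (most recent call last):
  File "<stdin>", line 11, in <module>
  File "<stdin>", line 4, in big
    return _wrapfunc(a, 'argmax', axis=axis, out=out, **kwds)
    return bound(*args, **kwds)
ValueError: attempt to get argmax of an empty sequence
```

```bash
python3 - <<'E'
from h import *
a=load('s0');b=load('t0')
def big(m):
    k,l,s,c=cv2.connectedComponentsWithStats(m.astype(np.uint8))
    if k<2: return None,None,None
    i=1+np.argmax(s[1:,4]); return c[i],s[i],l==i
im=b['img'].astype(int);r,g,bl=im[...,0],im[...,1],im[...,2]
print(im[226,345],im[226,332],im[199,175],im[199,160],im[199,189])
def roi(y0,y1,x0,x1):
    z=np.zeros(r.shape,bool);z[y0:y1,x0:x1]=1;return z
c,s,_=big((r>2*g)&(r>2*bl)&(r>70)&roi(205,250,320,370));print('button',c,s,plane(b,[c],d=.062)[0])
c,s,mk=big((im.max(-1)-im.min(-1)>60)&roi(205,250,315,370));print('yellow+b',cv2.minAreaRect(np.argwhere(mk)[:,::-1].astype(np.float32)))
c,s,mk=big((im.max(-1)<35)&roi(180,220,168,212));print('knob',c,s); 
if s is not None: print(plane(b,[c],d=.11)[0])
t=np.argwhere((r>g+40)&(r>bl+40)&roi(175,225,165,215))[:,::-1];print('tick',t.tolist())
G=cv2.inRange(b['img'][155:245,145:235].mean(-1),110,255)
c,s,mk=big(G);print('dial',c+[145,155],s,plane(b,[c+[145,155]],d=.081)[0])
crop=cv2.resize(b['img'][155:245,145:235],(560,560),interpolation=cv2.INTER_CUBIC)
crop2=cv2.resize(a['img'][190:270,300:400],(700,560),interpolation=cv2.INTER_CUBIC)[:, 230:470]
cv2.imwrite('pics/c0.png',np.hstack([crop,crop2])[:,:,::-1])
E
```

```text
[131  17  10] [138 127  13] [117 117 119] [71 76 77] [66 66 66]
button [345.15841584 225.07920792] [340 220  11  11 101] [ 0.52609113 -0.19446022  0.062     ]
yellow+b ((344.0082092285156, 225.09019470214844), (18.83143424987793, 37.84394073486328), 84.80557250976562)
knob [188.69506726 199.94618834] [180 191  19  18 223]
[0.5766909  0.19417593 0.11      ]
tick []
dial [172.09526896 190.25340246] [   0    0   90   90 1543] [0.6044514  0.24153111 0.081     ]
```

View pics/c0.png

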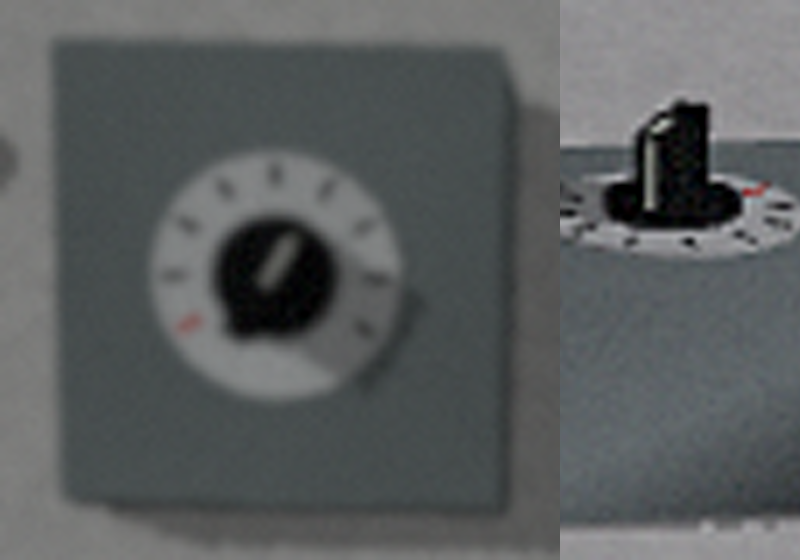

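The crop shows the red tick at (190,323) and the white line running from (262,285) to (297,235). With the fourth tick at the top, the selector already sits on about click 5, so it goes back 150° and then forward 150°. I'll refine the axis position from the two views.

```bash
python3 - <<'E'
from h import *
a=load('s0');b=load('t0')
T=np.array([(190,323),(175,275),(188,226),(225,188),(276,172),(328,190),(365,228),(378,280),(365,328)])*90/560+[145,155]-.4
# onto sloped face through (cx,.,.078): iterate
n=np.array([-.2955,0,.9553]);c=np.array([.58,.19,.078])
for _ in range(5):
    P=plane(b,T,n,n@c)
    A=np.c_[2*P[:,:2],np.ones(9)]
    u=np.c_[(P[:,0]-c[0])/.9553,P[:,1]]
    s=np.linalg.lstsq(np.c_[2*u,np.ones(9)],(u**2).sum(1),rcond=None)[0]
    c=np.array([c[0]+s[0]*.9553,s[1],.078])
print('face centre',c,'R',np.sqrt(s[2]+s[0]**2+s[1]**2)); d=u-s[:2]
ang=np.degrees(np.arctan2(d[:,1],d[:,0]));print('tick yaw',ang.round(1))
k=c+n*.038;print('knob top',k)
W=np.array([(262,285),(297,235)])*90/560+[145,155]-.4
L=plane(b,W,n,n@k);print('line yaw',np.degrees(np.arctan2(*(L[1]-L[0])[[1,0]])),L)
print('scene reproj of face centre, top',proj(a,[c,k])) 
print('button scene proj', proj(a,[[.526,-.1945,.062]]))
im=a['img'].astype(int);m=(im[...,0]>2*im[...,1])&(im[...,0]>2*im[...,2])&(im[...,0]>60)
m[:190]=0;m[290:]=0;print(np.argwhere(m[:, :300])[:,::-1].mean(0) if m[:, :300].any() else None)
E
```

```text
face centre [0.58399513 0.19848082 0.078     ] R 0.04084019019462491
tick yaw [ 119.7   90.9   61.5   30.5    0.   -30.9  -61.   -91.8 -120.7]
knob top [0.57276613 0.19848082 0.1143014 ]
line yaw -36.04493385444715 [[0.57480916 0.19815247 0.11493336]
 [0.59379767 0.18433374 0.12080702]]
scene reproj of face centre, top [[348.53779423 220.37093272]
 [348.81509181 206.35274537]]
button scene proj [[199.95513738 217.9899975 ]]
[181.1875 221.5   ]
```

```bash
python3 -m jog '[{"x":1.33,"y":2.97,"twist":-2.3},{"x":1.33,"y":2.97,"twist":-2.3},{"x":1.33,"y":2.97,"twist":-2.3},{"x":1.33,"y":2.97,"twist":-2.3},{"x":1.33,"y":2.97,"twist":-2.3},{"x":1.33,"y":2.97,"twist":-2.3},{"x":1.33,"y":2.97,"twist":-2.3},{"x":1.33,"y":2.97,"twist":-2.3},{"x":1.33,"y":2.97,"twist":-2.3},{"x":1.33,"y":2.97,"twist":-2.3},{"x":1.33,"y":2.97,"twist":-2.3},{"x":1.33,"y":2.97,"twist":-2.3}]' 4
python3 -m jog '[{"x":1.33,"y":2.97,"twist":-2.3},{"x":1.33,"y":2.97,"twist":-2.3},{"x":1.33,"y":2.97,"twist":-2.3},{"x":1.33,"y":2.97,"twist":-2.3},{"x":1.33,"y":2.97,"twist":-2.3},{"x":1.33,"y":2.97,"twist":-2.3},{"x":1.33,"y":2.97,"twist":-2.3},{"x":1.33,"y":2.97,"twist":-2.3},{"x":1.33,"y":2.97,"twist":-2.3},{"x":1.33,"y":2.97,"twist":-2.3},{"x":1.33,"y":2.97,"twist":-2.3},{"x":1.33,"y":2.97,"twist":-2.3},{},{},{}]' 2>&1 || python3 -m jog '[{"x":1.33,"y":2.97,"twist":-2.3},{"x":1.33,"y":2.97,"twist":-2.3},{"x":1.33,"y":2.97,"twist":-2.3},{"x":1.33,"y":2.97,"twist":-2.3},{"x":1.33,"y":2.97,"twist":-2.3},{"x":1.33,"y":2.97,"twist":-2.3},{"x":1.33,"y":2.97,"twist":-2.3},{"x":1.33,"y":2.97,"twist":-2.3},{"x":1.33,"y":2.97,"twist":-2.3},{"x":1.33,"y":2.97,"twist":-2.3},{"x":1.33,"y":2.97,"twist":-2.3},{"x":1.33,"y":2.97,"twist":-2.3}]'
```

```text
invalid inputinvalid input
invalid input
```

```bash
python3 -m jog '[{"x":1.33,"y":2.97,"z":0,"twist":-2.3},{"x":1.33,"y":2.97,"z":0,"twist":-2.3},{"x":1.33,"y":2.97,"z":0,"twist":-2.3},{"x":1.33,"y":2.97,"z":0,"twist":-2.3},{"x":1.33,"y":2.97,"z":0,"twist":-2.3},{"x":1.33,"y":2.97,"z":0,"twist":-2.3},{"x":1.33,"y":2.97,"z":0,"twist":-2.3},{"x":1.33,"y":2.97,"z":0,"twist":-2.3},{"x":1.33,"y":2.97,"z":0,"twist":-2.3},{"x":1.33,"y":2.97,"z":0,"twist":-2.3},{"x":1.33,"y":2.97,"z":0,"twist":-2.3},{"x":1.33,"y":2.97,"z":0,"twist":-2.3}]' 4
```

```text
t: 1.1
tcp_pos: [0.4151, -0.1573, 0.2499]
eef_rot: [-3.141, 0.0, -0.024]
ft_force: [0.3, -0.1, 0.4]
finger_gap: 0.0402
grip_force: 0.0
```

```bash
python3 -m jog '[{"x":1.33,"y":2.97,"z":0,"twist":-2.4},{"x":1.33,"y":2.97,"z":0,"twist":-2.4},{"x":1.33,"y":2.97,"z":0,"twist":-2.4},{"x":1.33,"y":2.97,"z":0,"twist":-2.4},{"x":1.33,"y":2.97,"z":0,"twist":-2.4},{"x":1.33,"y":2.97,"z":0,"twist":-2.4},{"x":1.33,"y":2.97,"z":0,"twist":-2.4},{"x":1.33,"y":2.97,"z":0,"twist":-2.4},{"x":1.33,"y":2.97,"z":0,"twist":-2.4},{"x":1.33,"y":2.97,"z":0,"twist":-2.4},{"x":1.33,"y":2.97,"z":0,"twist":-2.4},{"x":1.33,"y":2.97,"z":0,"twist":-2.4}]' 4
python3 - <<'E'
from h import *
c=snap('wrist','w1');s=robot.observe();print(s['q'],s['tcp_pos'])
n=np.array([-.2955,0,.9553]);f=np.array([.584,.1985,.078])
print(proj(c,[f,f+.038*n,f+.031*n, s['tcp_pos']]))
E
```

```text
t: 2.1
tcp_pos: [0.5745, 0.1993, 0.2498]
eef_rot: [3.141, 0.0, -0.526]
ft_force: [0.5, -0.4, 0.6]
finger_gap: 0.0403
grip_force: 0.0
[-0.58219964  0.80284229  0.41975601  1.35083889 -0.34629783  1.05953178
 -2.20161012] [0.57546747 0.20576739 0.24886577]
[[274.77070901 184.2974109 ]
 [280.48098534 203.41098515]
 [279.33072797 199.56073478]
 [266.97425206 285.23162344]]
```

View pics/w1.png

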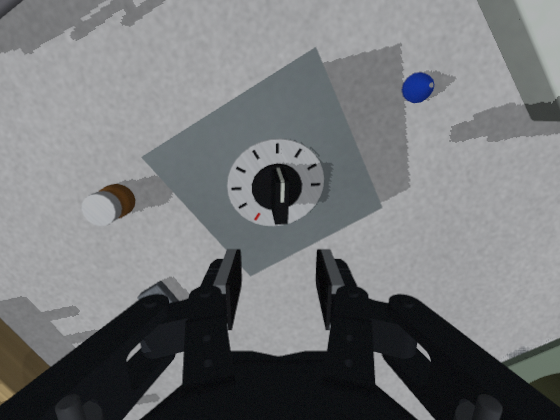

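The wrist view shows the dial centre at about (276,182), against a predicted (275,184). The bar is vertical in the picture between the fingers, so it is aligned. I'll lower over it and narrow the fingers loosely.

```bash
python3 -m jog '[{"x":0,"y":0,"z":-2,"twist":0},{"x":0,"y":0,"z":-2,"twist":0},{"x":0,"y":0,"z":-2,"twist":0},{"x":0,"y":0,"z":-2,"twist":0},{"x":0,"y":0,"z":-1.5,"twist":0},{"x":0,"y":0,"z":-1.5,"twist":0},{"x":0,"y":0,"z":-1,"twist":0},{"x":0,"y":0,"z":-1,"twist":0},{"x":0,"y":0,"z":0,"twist":0},{"x":0,"y":0,"z":0,"twist":0},{"x":0,"y":0,"z":0,"twist":0}]' 3
python3 -m jog '[{"x":0,"y":0,"z":0,"twist":0},{"x":0,"y":0,"z":0,"twist":0},{"x":0,"y":0,"z":0,"twist":0},{"x":0,"y":0,"z":0,"twist":0}]' 1.8
python3 - <<'E'
from h import *
c=snap('wrist','w2');s=robot.observe();print(s['tcp_pos'],s['finger_gap'],s['ft_force'])
E
```

```text
t: 3.07
tcp_pos: [0.5747, 0.1976, 0.1207]
eef_rot: [-3.141, -0.001, -0.525]
ft_force: [-0.7, 0.0, -0.5]
finger_gap: 0.0304
grip_force: 0.0
t: 3.4
tcp_pos: [0.5744, 0.1976, 0.1202]
eef_rot: [-3.141, -0.0, -0.525]
ft_force: [-0.2, 0.3, 0.4]
finger_gap: 0.018
grip_force: 0.0
[0.57440138 0.19759411 0.1201606 ] 0.017799788864671602 [-1.22889493  0.48910301 -0.51669608]
```

View pics/w2.png

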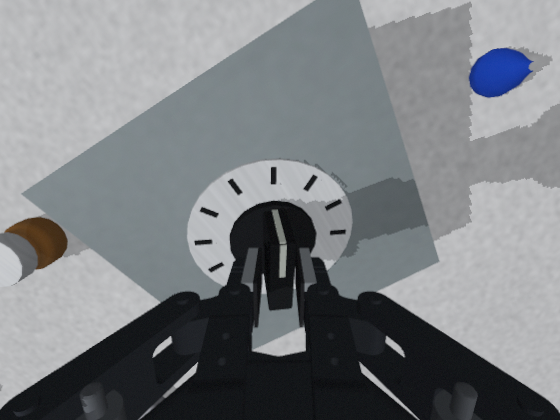

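The bar is centred between the fingers at (280,255), and there is no contact. Turning anticlockwise.

```bash
python3 -m jog '[{"x":0,"y":0,"z":0,"twist":6},{"x":0,"y":0,"z":0,"twist":6},{"x":0,"y":0,"z":0,"twist":6},{"x":0,"y":0,"z":0,"twist":6},{"x":0,"y":0,"z":0,"twist":6},{"x":0,"y":0,"z":0,"twist":6},{"x":0,"y":0,"z":0,"twist":6},{"x":0,"y":0,"z":0,"twist":6},{"x":0,"y":0,"z":0,"twist":6},{"x":0,"y":0,"z":0,"twist":6},{"x":0,"y":0,"z":0,"twist":6},{"x":0,"y":0,"z":0,"twist":6}]'
python3 -m jog '[{"x":0,"y":0,"z":0,"twist":6},{"x":0,"y":0,"z":0,"twist":6},{"x":0,"y":0,"z":0,"twist":6},{"x":0,"y":0,"z":0,"twist":6},{"x":0,"y":0,"z":0,"twist":6},{"x":0,"y":0,"z":0,"twist":6},{"x":0,"y":0,"z":0,"twist":6},{"x":0,"y":0,"z":0,"twist":6},{"x":0,"y":0,"z":0,"twist":6},{"x":0,"y":0,"z":0,"twist":6},{"x":0,"y":0,"z":0,"twist":6},{"x":0,"y":0,"z":0,"twist":6}]'
python3 -m jog '[{"x":0,"y":0,"z":0,"twist":3},{"x":0,"y":0,"z":0,"twist":3},{"x":0,"y":0,"z":0,"twist":0},{"x":0,"y":0,"z":0,"twist":0}]'
python3 - <<'E'
from h import *
c=snap('wrist','w3');s=robot.observe();print(s['tcp_pos'],s['eef_rot'],s['finger_gap'],s['ft_force'],s['torque'],s['q'])
E
```

```text
t: 4.45
tcp_pos: [0.5743, 0.1978, 0.12]
eef_rot: [-3.141, -0.0, 0.737]
ft_force: [-1.0, 2.8, -0.2]
finger_gap: 0.018
grip_force: 4.8
t: 5.45
tcp_pos: [0.5736, 0.198, 0.1201]
eef_rot: [-3.14, -0.001, 1.994]
ft_force: [-5.3, 0.6, 3.4]
finger_gap: 0.0176
grip_force: 2.6
t: 5.78
tcp_pos: [0.5744, 0.1974, 0.12]
eef_rot: [-3.141, 0.0, 2.091]
ft_force: [-0.3, -0.1, 0.1]
finger_gap: 0.018
grip_force: 0.1
[0.57442061 0.19744952 0.11998741] [-3.14153396e+00  1.47010383e-04  2.09136478e+00] 0.017945989043021214 [-0.038375    0.22674409 -0.16627409] [-0.05134534  0.03608118  0.02027971] [-0.20776582  0.93939537 -0.37241701  1.4914156   0.4257253   0.79171026
 -0.2222832 ]
```

View pics/w3.png

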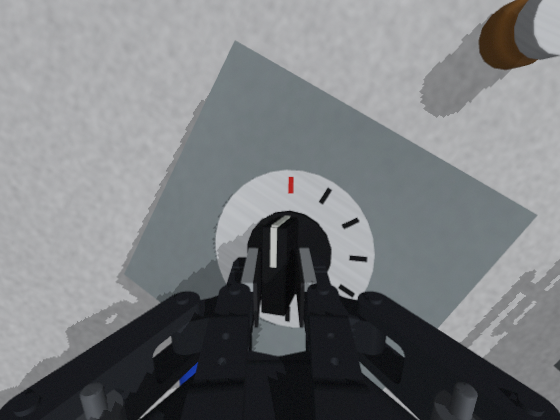

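The white line points at the red tick (291,185) and the contact force is about zero, so the selector rests at the end stop. Turning clockwise five clicks, a little over to take up the slack.

```bash
python3 -m jog '[{"x":0,"y":0,"z":0,"twist":0},{"x":0,"y":0,"z":0,"twist":0},{"x":0,"y":0,"z":0,"twist":-6},{"x":0,"y":0,"z":0,"twist":-6},{"x":0,"y":0,"z":0,"twist":-6},{"x":0,"y":0,"z":0,"twist":-6},{"x":0,"y":0,"z":0,"twist":-6},{"x":0,"y":0,"z":0,"twist":-6},{"x":0,"y":0,"z":0,"twist":-6},{"x":0,"y":0,"z":0,"twist":-6},{"x":0,"y":0,"z":0,"twist":-6},{"x":0,"y":0,"z":0,"twist":-6}]'
python3 -m jog '[{"x":0,"y":0,"z":0,"twist":-6},{"x":0,"y":0,"z":0,"twist":-6},{"x":0,"y":0,"z":0,"twist":-6},{"x":0,"y":0,"z":0,"twist":-6},{"x":0,"y":0,"z":0,"twist":-6},{"x":0,"y":0,"z":0,"twist":-6},{"x":0,"y":0,"z":0,"twist":-6},{"x":0,"y":0,"z":0,"twist":-6},{"x":0,"y":0,"z":0,"twist":-6},{"x":0,"y":0,"z":0,"twist":-6},{"x":0,"y":0,"z":0,"twist":-6},{"x":0,"y":0,"z":0,"twist":-6}]'
python3 -m jog '[{"x":0,"y":0,"z":0,"twist":-6},{"x":0,"y":0,"z":0,"twist":-6},{"x":0,"y":0,"z":0,"twist":-6},{"x":0,"y":0,"z":0,"twist":-6},{"x":0,"y":0,"z":0,"twist":0},{"x":0,"y":0,"z":0,"twist":3},{"x":0,"y":0,"z":0,"twist":3},{"x":0,"y":0,"z":0,"twist":0},{"x":0,"y":0,"z":0,"twist":0},{"x":0,"y":0,"z":0,"twist":0}]'
python3 -m jog '[{"x":0,"y":0,"z":0,"twist":0},{"x":0,"y":0,"z":0,"twist":0},{"x":0,"y":0,"z":0,"twist":0},{"x":0,"y":0,"z":0,"twist":0}]' 3
python3 - <<'E'
from h import *
c=snap('wrist','w4');s=robot.observe();print(s['tcp_pos'],s['eef_rot'],s['finger_gap'],s['ft_force'],s['torque'],s['q'])
E
```

```text
t: 6.83
tcp_pos: [0.5739, 0.1977, 0.12]
eef_rot: [-3.141, 0.001, 1.041]
ft_force: [-0.7, -0.0, 0.9]
finger_gap: 0.0182
grip_force: 0.7
t: 7.83
tcp_pos: [0.5743, 0.1977, 0.12]
eef_rot: [-3.141, -0.0, -0.216]
ft_force: [1.4, -0.6, -0.4]
finger_gap: 0.0178
grip_force: 0.4
t: 8.67
tcp_pos: [0.5744, 0.1976, 0.12]
eef_rot: [-3.141, 0.0, -0.525]
ft_force: [0.4, 1.3, -0.7]
finger_gap: 0.0179
grip_force: 0.0
t: 9.0
tcp_pos: [0.5744, 0.1976, 0.12]
eef_rot: [-3.141, -0.0, -0.525]
ft_force: [-1.0, 1.1, 0.1]
finger_gap: 0.03
grip_force: 0.0
[0.57435359 0.19756841 0.11996114] [-3.14147889e+00 -2.68961603e-06 -5.24648764e-01] 0.02989365610322301 [-0.9054941   0.04954156 -0.00792378] [-0.02303312  0.0160352  -0.01462472] [-0.54456321  0.95231967  0.34530521  1.50418339 -0.41302862  0.75770064
 -2.12621974]
```

View pics/w4.png

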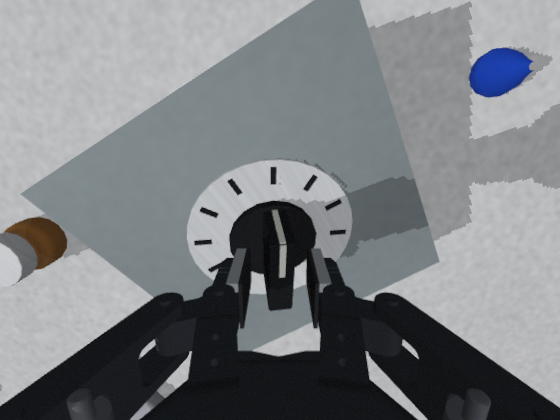

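The white line points at the fifth tick (273,175) and the fingers are clear of the bar, so the selector is on click 5 and released. Lifting and moving over the button.

```bash
python3 -m jog '[{"x":0,"y":0,"z":1,"twist":0},{"x":0,"y":0,"z":2,"twist":0},{"x":0,"y":0,"z":3,"twist":0},{"x":0,"y":0,"z":3,"twist":0},{"x":0,"y":0,"z":3,"twist":0},{"x":0,"y":0,"z":1,"twist":0}]'
python3 -m jog '[{"x":-0.4,"y":-3.3,"z":0,"twist":2.5},{"x":-0.4,"y":-3.3,"z":0,"twist":2.5},{"x":-0.4,"y":-3.3,"z":0,"twist":2.5},{"x":-0.4,"y":-3.3,"z":0,"twist":2.5},{"x":-0.4,"y":-3.3,"z":0,"twist":2.5},{"x":-0.4,"y":-3.3,"z":0,"twist":2.5},{"x":-0.4,"y":-3.3,"z":0,"twist":2.5},{"x":-0.4,"y":-3.3,"z":0,"twist":2.5},{"x":-0.4,"y":-3.3,"z":0,"twist":2.5},{"x":-0.4,"y":-3.3,"z":0,"twist":2.5},{"x":-0.4,"y":-3.3,"z":0,"twist":2.5},{"x":-0.4,"y":-3.1,"z":0,"twist":2.5}]' 0
python3 -m jog '[{"x":0,"y":0,"z":-3,"twist":0},{"x":0,"y":0,"z":-3,"twist":0},{"x":0,"y":0,"z":-1.5,"twist":0},{"x":0,"y":0,"z":-0.5,"twist":0},{"x":0,"y":0,"z":0,"twist":0},{"x":0,"y":0,"z":0,"twist":0}]'
python3 - <<'E'
from h import *
c=snap('wrist','w5');s=robot.observe();print(s['tcp_pos'],s['eef_rot'],s['finger_gap'],s['ft_force'])
im=c['img'].astype(int);r,g,b=im[...,0],im[...,1],im[...,2]
m=((r>2*g)&(r>2*b)&(r>70)).astype(np.uint8);k,l,st,ce=cv2.connectedComponentsWithStats(m);i=1+np.argmax(st[1:,4])
print(st[i],ce[i],plane(c,[ce[i]],d=.062),'expected',proj(c,[[.526,-.1945,.062]]))
E
```

```text
t: 9.55
tcp_pos: [0.5753, 0.1975, 0.2548]
eef_rot: [-3.138, -0.004, -0.525]
ft_force: [-0.0, 0.5, 0.8]
finger_gap: 0.0302
grip_force: 0.0
t: 10.55
tcp_pos: [0.5258, -0.1985, 0.2506]
eef_rot: [3.141, -0.0, 0.001]
ft_force: [-0.3, -0.4, -0.2]
finger_gap: -0.0003
grip_force: 0.0
t: 11.05
tcp_pos: [0.5267, -0.1966, 0.1711]
eef_rot: [3.141, -0.001, -0.001]
ft_force: [-0.4, -0.2, 0.5]
finger_gap: 0.0001
grip_force: 0.0
[ 0.52685206 -0.19666198  0.17130491] [ 3.14097603e+00 -1.62250864e-03 -8.84238255e-04] -1.977607936994743e-06 [-0.08603671 -0.46555969 -0.08684962]
[259 200  34  34 904] [275.78318584 216.73451327] [[ 0.52218723 -0.19426226  0.062     ]] expected [[276.05257782 212.43793993]]
```

View pics/w5.png

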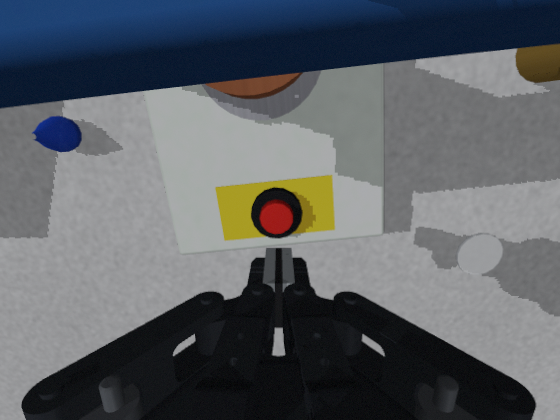

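The wrist view shows the red button at (276,217), clear just ahead of the closed fingertips, with the crosshead well forward. Descending, then pressing by force.

```bash
python3 -m jog '[{"x":-0.2,"y":0.2,"z":-2,"twist":0},{"x":0,"y":0,"z":-2,"twist":0},{"x":0,"y":0,"z":-2,"twist":0},{"x":0,"y":0,"z":-1,"twist":0},{"x":0,"y":0,"z":0,"twist":0},{"x":0,"y":0,"z":0,"twist":0}]'
for i in 1 2; do python3 -m jog '[{"x":0,"y":0,"z":-0.2,"twist":0},{"x":0,"y":0,"z":-0.2,"twist":0},{"x":0,"y":0,"z":0,"twist":0}]'; done
```

```text
t: 11.6
tcp_pos: [0.5247, -0.1946, 0.1009]
eef_rot: [3.141, -0.001, -0.001]
ft_force: [-0.2, 0.3, 1.5]
finger_gap: -0.0002
grip_force: 0.0
t: 11.85
tcp_pos: [0.5246, -0.1945, 0.0964]
eef_rot: [3.141, -0.001, -0.001]
ft_force: [-0.3, -1.0, 0.0]
finger_gap: 0.0001
grip_force: 0.0
t: 12.1
tcp_pos: [0.5243, -0.1944, 0.0917]
eef_rot: [-3.141, 0.0, -0.001]
ft_force: [-0.2, 0.1, 0.3]
finger_gap: 0.0001
grip_force: 0.0
```

```bash
python3 -m jog '[{"x":0,"y":0,"z":-0.2,"twist":0},{"x":0,"y":0,"z":-0.2,"twist":0},{"x":0,"y":0,"z":0,"twist":0}]'
python3 -m jog '[{"x":0,"y":0,"z":-0.2,"twist":0},{"x":0,"y":0,"z":0,"twist":0}]'
python3 -m jog '[{"x":0,"y":0,"z":-0.2,"twist":0},{"x":0,"y":0,"z":0,"twist":0}]'
```

```text
t: 12.35
tcp_pos: [0.5244, -0.1945, 0.0877]
eef_rot: [-3.142, -0.0, -0.001]
ft_force: [0.2, 1.3, 2.2]
finger_gap: 0.0001
grip_force: 1.5
t: 12.52
tcp_pos: [0.5244, -0.1945, 0.0858]
eef_rot: [-3.142, -0.0, -0.001]
ft_force: [-0.3, -0.3, 3.3]
finger_gap: 0.0
grip_force: 2.1
t: 12.68
tcp_pos: [0.5245, -0.1945, 0.0846]
eef_rot: [3.142, -0.001, -0.001]
ft_force: [-3.6, 2.3, 18.3]
finger_gap: -0.0
grip_force: 8.7
```

Force is 18 N, so the button has bottomed out. I'll hold briefly and lift away.

```bash
python3 -m jog '[{"x":0,"y":0,"z":-0.05,"twist":0},{"x":0,"y":0,"z":0,"twist":0},{"x":0,"y":0,"z":0,"twist":0}]'
python3 -m jog '[{"x":0,"y":0,"z":0.5,"twist":0},{"x":0,"y":0,"z":1,"twist":0},{"x":0,"y":0,"z":2,"twist":0},{"x":0,"y":0,"z":3,"twist":0},{"x":0,"y":0,"z":3,"twist":0},{"x":0,"y":0,"z":3,"twist":0},{"x":0,"y":0,"z":0,"twist":0},{"x":0,"y":0,"z":0,"twist":0},{"x":0,"y":0,"z":0,"twist":0},{"x":0,"y":0,"z":0,"twist":0}]'
python3 - <<'E'
from h import *
t=snap('top','t1');b=load('t0')
d=np.abs(t['img'].astype(int)-b['img']).max(-1)>40
print('knob change',d[180:220,168:212].sum())
cr=lambda c:cv2.resize(c['img'][130:250,90:470],(760,240))
cv2.imwrite('pics/c1.png',np.vstack([cr(b),cr(t)])[:,:,::-1])
E
```

```text
t: 12.93
tcp_pos: [0.5245, -0.1945, 0.0845]
eef_rot: [3.142, -0.001, -0.001]
ft_force: [-3.8, 2.3, 23.9]
finger_gap: 0.0004
grip_force: 12.2
t: 13.77
tcp_pos: [0.524, -0.1943, 0.2077]
eef_rot: [-3.141, 0.001, -0.001]
ft_force: [-0.1, 0.2, -0.1]
finger_gap: -0.0001
grip_force: 0.0
knob change 0
```

View pics/c1.png

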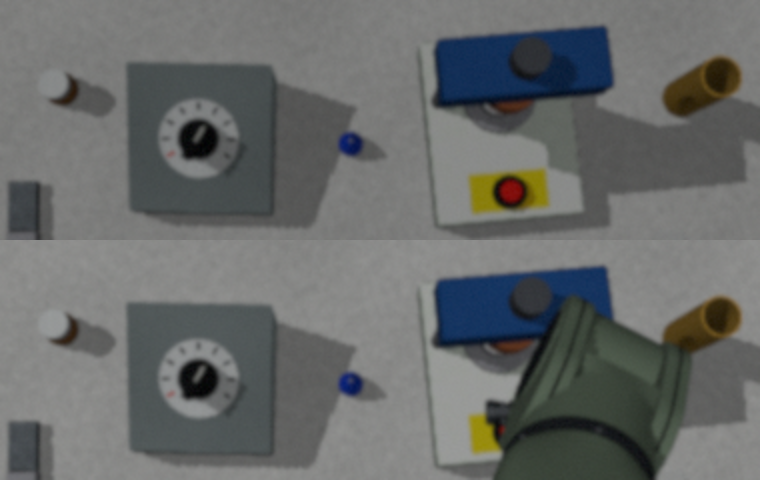

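The before and after crops show the knob back on click 5 with its line at (198,375), and the visible loose parts unmoved. Nothing is touching the arm, so I'll hand in.

```bash
python3 -c "from cell import robot; print(robot.finish_job())"
```

```text
the job is handed in; nothing more can be done
None
```

I turned the selector back to its end stop, then five clicks clockwise and let go, then pressed the start button fully down and released it; the loose parts I could see had not moved, and the job is handed in, but no verdict came back.

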